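# Lock the bayonet cap onto a flush valve

### The job

Fit the yellow cap on the black flush valve: line its two lugs up with the two slots in the collar (white marks), push it down against the spring, and twist it clockwise, seen from above, to the stop, so that its grip bar points at the two red dots and it stays locked when you let go. Leave the screwdriver, pliers and tub where they are.

Things in the scene. Friction and masses are not known exactly. Their poses are not given: they have to be found in the camera images.
- cap: Loose yellow cap, 60 to 130 g, standing on its plug, bar up. Origin: centre of the plug's underside; z up; x along the bar and both lugs (same after a half turn). Plug 52 mm diameter, z 0 to 19 mm; lugs at +x and -x reach 34 mm from the axis, 12 mm wide, z 4 to 10 mm; disc 76 mm diameter, z 19 to 25 mm.
- cap_bar (a point): Middle of the cap's grip bar, 47 mm above the plug's underside, axes as the cap's. The bar is 60 mm long (x), 14 mm wide (y) and stands from 25 to 59 mm above the plug's underside: grasp it across its width, from above.
- valve: Black flush valve, upright, fixed on a 130 mm square wooden block 26 mm high; 92 mm diameter. Origin: on its axis at counter height; z up. Its x axis, either way, is the LOCKED direction (two red dots). The two slots (white marks) lie 0.87 rad counter-clockwise from above (positive about z) of +x and of -x. The cap fits either way round.
- valve_rim (a point): Centre of the collar's top face, 100 mm above the counter, axes as the valve's. Bore 58 mm through a grey ledge 6 mm thick with two slots 17 mm wide; below it the lugs turn 0.87 rad clockwise to solid stops where cap x lies along valve x; the other way is blocked. They turn only with the plug's underside 16 to 19 mm below the rim (at 19 the disc lands on the rim).
- valve_slot (a point): Middle of one slot's mouth, 33 mm from the valve's axis, at the height of the collar's top; the other slot is opposite. The slots reach 37 mm from the axis.
- plunger (a joint): White spring plate in the bore: 0 = up, 10 mm below the rim, grows (m) as pressed, about 0.009 with the cap fully down. Takes 6 N at first, 9 N at the bottom. An unlocked cap rests on it with its disc 9 mm above the rim. A locked cap, let go, is lifted up to 3 mm, lugs against the ledge, and friction keeps it there.
- screwdriver: Bystander: screwdriver with a red handle, 190 mm long, lying down. Leave alone.
- pliers: Bystander: pliers with blue handles, 200 mm long, lying down. Leave alone.
- tub: Bystander: small blue plastic tub with a white lid, 56 mm diameter, 55 mm high, upright. Leave alone.
There are look-alikes about, which are no part of the job. What is meant by the cap is not pink, and is the smaller of those in its own colour. Of the things that look like the valve, take the one that is farthest from the robot's base at the start.

How it is judged:
By the outcome, as a careful person would: the job done as asked, in the order asked, and still so for the second after the job is handed in, with the robot touching nothing.
It also fails if it takes over 48 s, if anything falls off the work surface, if the arm or the gripper's body presses on something with over 40 N, if the wrist force passes 120 N, or if a joint passes its speed limit or range.

### The arm

A 7-joint arm with a two-finger parallel gripper is mounted at the origin on the work surface. World frame = base frame: x ahead of the robot, y to its left, z up, the work surface at z = 0. Lengths are in m, angles in rad, forces in N, time in s.
With the tool pointing down it reaches from about 0.425 to 0.875 m from the base axis. Payload 4.7 kg.
Tool frame: the origin (TCP) lies midway between the tips of the shut fingers; the grasp point (between the pads) lies 19 mm behind it; z points along the fingers, y is the direction in which the jaws open and shut (so a half turn about z gives the same grasp; the last joint's range is limited). The gripper opens to 85 mm and grips with 20 to 120 N. Pads are 22 mm wide; open, the fingers measure 114 mm over their backs; the gripper's body (76 mm by 85 mm) begins 54 mm behind the grasp point. The pads swing forward as they close: fully open they stand 13 mm farther back than shut.
Start: joints at [-1.102, 0.321, -0.07, 1.45, 0.023, 1.371, -0.057], TCP at [0.286, 0.584, 0.231] pointing down, gripper open.
Joint ranges: [-2.86, 2.86], [-0.3, 2.09], [-1.38, 1.24], [0.06, 2.45], [-1.56, 4.7], [0.09, 2.05], [-2.69, 2.69]. Speed limits (rad/s): [2.57, 2.57, 3.14, 3.14, 3.14, 3.14, 3.14].

### API

Orientations are given as a unit quaternion [w, x, y, z].
In Python, from rig import telemetry, cams, manip gives the robot as it stands.
- The arm moves only by the tool move_arm, never from a script. Its argument "series" is a list of rows, each an object of numbers: "tx", "ty", "tz": the shift along the tool's x, y, z in mm; "ax", "ay", "az": the turn, a rotation vector about the tool's x, y, z in rad; "fingers": the closure, from -1 (fully open) to 1 (shut), so that 0 is half open. A call has 1 to 10 rows; each row shifts and turns the commanded pose from where the row before left it, along the tool's axes as they then stand; what a row does not reach is not made up. A row lasts 1/8 s, in which the tool goes at most 62.5 mm and 10.7 degrees, less where a joint would pass 70% of its speed; a pose out of reach is approached as far as the arm can. A call with a gripper value outside its range is refused whole. The fingers move at their own pace and stop on an object; the grip force is fixed at half the most. Time passes only in rows, so rows that do not move let the fingers close. It gives the time, the measured TCP pose, the force and the opening at its end, in the units of the state.
- telemetry.get_state(): the state, without advancing time (a new reading comes with each control period).
- cams.snapshot(name): name is "scene" or "side" or "wrist"; returns (picture, depth): 480x640x3 uint8, blue, green, red; 480x640 float32, m along the optical axis (not along the pixel's ray), 0 where there is no reading.
- cams.calibration(name): a dict with "fx", "fy", "cx", "cy" (pixels), "k1" (the pictures are not rectified: a ray, as slopes to the right and down, at radius r is drawn at 1 + k1 r^2 times it, then the intrinsics apply), "xyz" and "rotation" of the camera in the world. Camera axes: x right, y down, z forward; pixel columns grow to the right and rows downward; lengths in m; the calibration is good to about 2 mm. A picture is of the moment at which its call begins: read the wrist's pose just before it. calibration takes no time and is no camera call; for the wrist camera it gives the pose at the moment of the call.
- manip.finish_job(): hands the job in, once; it reports no verdict.
The state is a dict: "time_s": time; "joints": joint angles; "joint_vel": joint speeds; "joint_efforts": joint torques, N m; "ee_pos": TCP position; "orientation": TCP orientation; "ft_force": force on the tool from outside, world axes, zero at the start; "wrist_torque": the same for the moment, N m; "opening": finger opening in m.
Only numpy, scipy, OpenCV 4.12 (cv2) and the standard library are available. Lean on these libraries where they do the work, as an engineer would, in place of code of your own. Each camera call takes 0.05 s, during which the arm holds its last target.

## Working session

There is one attempt and no reset: what is moved stays moved. The work goes in short steps, Python scripts to look and compute and a tool call to move; the robot and the scene stay as the last step left them, time stands still between calls to the robot, and variables do not carry over. Pictures are saved under pics/ and viewed, and the job is handed in when it is done.

Besides the shell and the picture viewer there is one more tool, called after ">>>" by a JSON object that holds its "name" and its "arguments", one argument or row to a line. move_arm: Moves the arm, as the interface text tells. Its arguments: {"type":"object","properties":{"series":{"type":"array","items":{"type":"object","properties":{"tx":{"type":"number"},"ty":{"type":"number"},"tz":{"type":"number"},"ax":{"type":"number"},"ay":{"type":"number"},"az":{"type":"number"},"fingers":{"type":"number"}}}}},"required":["series"]}

```bash
ls; mkdir -p pics
python3 - <<'E'
from rig import telemetry,cams
import cv2,numpy as np
s=telemetry.get_state()
print({k:np.round(v,3).tolist() for k,v in s.items()})
for n in ("scene","side","wrist"):
    c=cams.calibration(n); print(n,c)
    im,d=cams.snapshot(n); cv2.imwrite(f"pics/{n}0.png",im); np.save(f"pics/{n}0.npy",d)
E
```

```text
pics
{'time_s': 0.0, 'joints': [-1.102, 0.322, -0.07, 1.452, 0.023, 1.371, -0.057], 'joint_vel': [0.001, -0.001, -0.001, -0.0, -0.001, 0.002, 0.0], 'joint_efforts': [0.001, -49.357, -0.382, -31.433, 0.013, 0.011, 0.0], 'ee_pos': [0.285, 0.583, 0.23], 'orientation': [-0.0, 0.225, 0.974, -0.001], 'ft_force': [-0.047, 0.05, 0.296], 'wrist_torque': [0.021, 0.005, 0.023], 'opening': 0.085}
scene {'fx': 565.2622572665434, 'fy': 565.2622572665434, 'cx': 319.2623040348726, 'cy': 233.738218536982, 'k1': -0.11209720913641939, 'xyz': array([ 1.20387024, -0.46011123,  0.91095517]), 'rotation': array([-0.33109165,  0.80755738,  0.45412761, -0.17887849])}
side {'fx': 467.20544089496553, 'fy': 467.20544089496553, 'cx': 313.3925421719752, 'cy': 236.0498504740797, 'k1': -0.0790650968977329, 'xyz': array([ 0.41060266, -0.7482684 ,  0.56986089]), 'rotation': array([-0.47494805,  0.87675681, -0.06153085,  0.04399773])}
wrist {'fx': 333.26593390841214, 'fy': 333.26593390841214, 'cx': 317.87495739304575, 'cy': 234.45460833547017, 'k1': -0.04314722728187806, 'xyz': array([0.22034611, 0.61456721, 0.37352852]), 'rotation': array([0.12128586, 0.83957556, 0.52418577, 0.07504598])}
```

View pics/scene0.png

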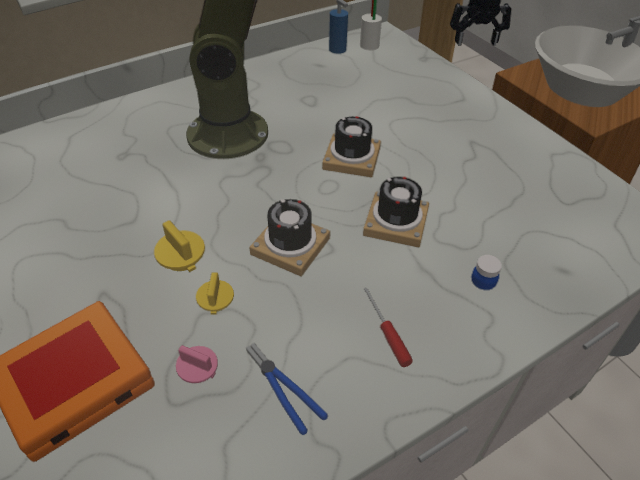

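View pics/side0.png

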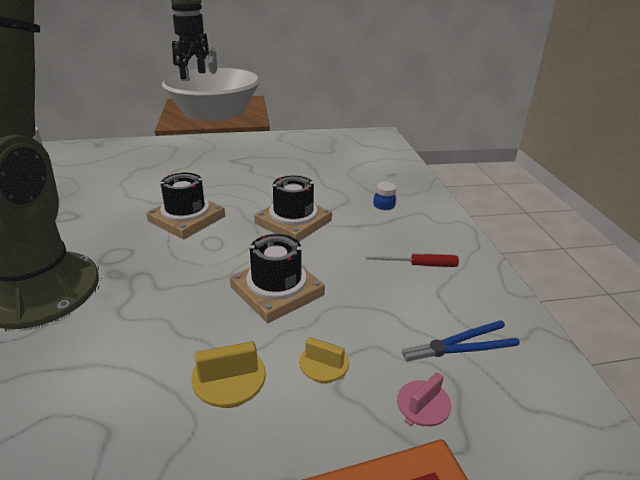

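View pics/wrist0.png

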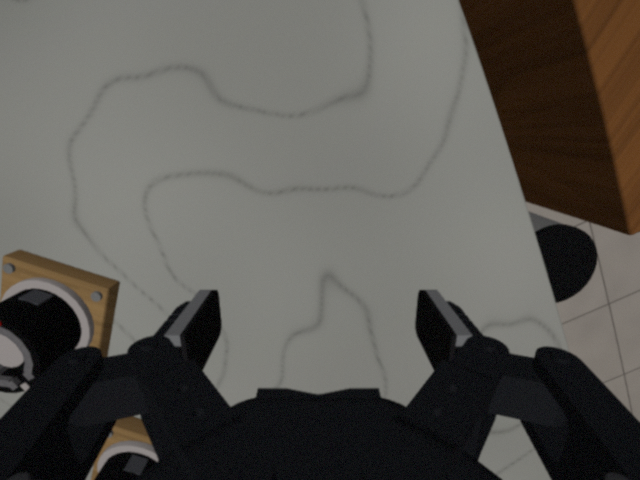

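The scene picture shows the small yellow cap near (214,293), a larger yellow one near (180,247), a pink one near (197,363), and valves near (290,220), (400,200) and (353,138). I'll measure them next.

```bash
cat > h.py <<'E'
import numpy as np,cv2
from scipy.spatial.transform import Rotation as R
def Rq(q): return R.from_quat([q[1],q[2],q[3],q[0]]).as_matrix()
def cloud(c,d):
    v,u=np.mgrid[0:480,0:640].astype(float)
    K=np.array([[c['fx'],0,c['cx']],[0,c['fy'],c['cy']],[0,0,1]])
    p=cv2.undistortPoints(np.stack([u,v],-1).reshape(-1,1,2),K,np.array([c['k1'],0,0,0,0.])).reshape(480,640,2)
    P=np.dstack([p,np.ones((480,640))])*d[...,None]
    return P@Rq(c['rotation']).T+c['xyz']
def proj(c,X):
    P=(np.atleast_2d(X)-c['xyz'])@Rq(c['rotation']); s=P[:,:2]/P[:,2:]
    r2=(s**2).sum(1,keepdims=True); s=s*(1+c['k1']*r2)
    return s*[c['fx'],c['fy']]+[c['cx'],c['cy']]
E
python3 - <<'E'
from h import *
from rig import cams
for n in ("scene","side"):
    c=cams.calibration(n); im=cv2.imread(f"pics/{n}0.png"); d=np.load(f"pics/{n}0.npy"); W=cloud(c,d); np.save(f"pics/{n}_W.npy",W)
    hsv=cv2.cvtColor(im,cv2.COLOR_BGR2HSV); ok=d>0
    print(n,'table z',np.median(W[ok&(abs(W[...,2])<.02)][:,2]))
    ye=(abs(hsv[...,0].astype(int)-25)<6)&(hsv[...,1]>150)&ok
    nl,lab,st,ce=cv2.connectedComponentsWithStats(ye.astype(np.uint8))
    for i in range(1,nl):
        if st[i,4]>300:
            P=W[lab==i]; m=np.isfinite(P).all(1); P=P[m]
            print('yel',ce[i].round(),st[i,4],'zmax',np.percentile(P[:,2],[5,50,98]).round(3),'med',np.median(P,0).round(3), 'ext',(np.percentile(P,99,0)-np.percentile(P,1,0)).round(3))
            t=P[P[:,2]>np.percentile(P[:,2],98)-.004]; print('   top',t.mean(0).round(4),len(t), np.ptp(t,axis=0).round(3))
    # valve: points z 0.09-0.105
    vm=ok&(W[...,2]>.085)&(W[...,2]<.108)&(W[...,0]>.2)&(W[...,0]<1)&(hsv[...,1]<120)
    nl,lab,st,ce=cv2.connectedComponentsWithStats(vm.astype(np.uint8))
    for i in range(1,nl):
        if st[i,4]>150:
            P=W[lab==i]; print('valve?',ce[i].round(),st[i,4],((P.max(0)+P.min(0))/2).round(3),np.ptp(P,axis=0).round(3))
E
```

```text
scene table z 0.0002819501771422761
yel [179. 249.] 1387 zmax [0.032 0.037 0.086] med [ 0.381 -0.286  0.037] ext [0.094 0.098 0.072]
   top [ 0.3714 -0.282   0.0844] 215 [0.082 0.028 0.006]
yel [214. 294.] 827 zmax [0.022 0.026 0.061] med [ 0.519 -0.269  0.026] ext [0.068 0.069 0.041]
   top [ 0.5147 -0.2688  0.0592] 132 [0.051 0.039 0.006]
valve? [628.  44.] 177 [0.313 1.295 0.096] [0.113 0.035 0.023]
valve? [585.  74.] 632 [0.344 1.024 0.095] [0.285 0.182 0.02 ]
valve? [354. 130.] 701 [0.267 0.226 0.095] [0.096 0.093 0.02 ]
valve? [400. 193.] 979 [0.514 0.183 0.095] [0.093 0.096 0.02 ]
valve? [289. 217.] 1134 [ 0.455 -0.062  0.095] [0.096 0.092 0.02 ]
side table z -0.0005880214020829166
yel [323. 361.] 1598 zmax [0.022 0.026 0.059] med [ 0.506 -0.277  0.026] ext [0.069 0.052 0.054]
   top [ 0.5106 -0.2688  0.0579] 272 [0.052 0.037 0.005]
yel [228. 375.] 3625 zmax [0.033 0.037 0.084] med [ 0.367 -0.294  0.037] ext [0.098 0.065 0.055]
   top [ 0.366  -0.2843  0.0826] 604 [0.083 0.029 0.006]
valve? [272.  35.] 564 [0.621 2.077 0.096] [0.758 0.062 0.023]
valve? [227.  84.] 568 [0.345 1.12  0.096] [0.284 0.381 0.022]
valve? [181. 184.] 725 [0.266 0.226 0.093] [0.093 0.095 0.017]
valve? [293. 187.] 714 [0.514 0.182 0.093] [0.09  0.095 0.016]
valve? [275. 252.] 1285 [ 0.455 -0.063  0.093] [0.091 0.096 0.016]
```

Run:
```python
from h import *
from rig import cams,telemetry
c=cams.calibration('wrist');M=Rq(c['rotation']);print('cam z',M[:,2].round(3),'x',M[:,0].round(3))
s=telemetry.get_state();T=Rq(s['orientation']);print(T.round(3));print('cam in tool',(T.T@(c['xyz']-s['ee_pos'])).round(4),(T.T@M).round(3))
ims=[]
for n,(u,v) in (("scene",(400,193)),("side",(293,190))):
    im=cv2.imread(f"pics/{n}0.png"); ims.append(cv2.resize(im[v-40:v+40,u-40:u+40],None,fx=5,fy=5,interpolation=cv2.INTER_CUBIC))
cv2.imwrite("pics/v1.png",np.hstack(ims))
# cap
for n in("scene","side"):
    c=cams.calibration(n); W=np.load(f"pics/{n}_W.npy"); im=cv2.imread(f"pics/{n}0.png");hsv=cv2.cvtColor(im,cv2.COLOR_BGR2HSV)
    ye=(abs(hsv[...,0].astype(int)-25)<6)&(hsv[...,1]>120)&(abs(W[...,0]-.513)<.06)&(abs(W[...,1]+.269)<.06)
    P=W[ye]; D=P[abs(P[:,2]-.025)<.003]; B=P[(P[:,2]>.056)&(P[:,2]<.064)]
    A=np.c_[2*D[:,:2],np.ones(len(D))]
    (cc,r)=cv2.minEnclosingCircle(D[:,:2].astype(np.float32)); print(n,'disc',cc,r)
    rect=cv2.minAreaRect(B[:,:2].astype(np.float32)); print('bar',rect)
    l=cv2.fitLine(B[:,:2].astype(np.float32),cv2.DIST_L2,0,.01,.01).ravel(); print('yaw',np.arctan2(l[1],l[0]),l)
```

```text
cam z [ 0.253 -0.125 -0.959] x [ 0.439  0.898 -0.001]
[[-0.898  0.439 -0.001]
 [ 0.439  0.898 -0.001]
 [-0.    -0.001 -1.   ]]
cam in tool [ 0.0721 -0.0009 -0.1432] [[ 0.    -0.959 -0.282]
 [ 1.    -0.     0.001]
 [-0.001 -0.282  0.959]]
scene disc (0.5116207003593445, -0.26610496640205383) 0.03876996040344238
bar ((0.5124830603599548, -0.26784372329711914), (0.014490990899503231, 0.060611188411712646), 57.20722961425781)
yaw -0.59433824 [ 0.8285193  -0.55996054  0.51399416 -0.26825497]
side disc (0.5097944140434265, -0.2678810656070709) 0.03774559497833252
bar ((0.5103412866592407, -0.26713183522224426), (0.014207424595952034, 0.05908721685409546), 57.721885681152344)
yaw -0.5762423 [ 0.83851606 -0.54487693  0.51014584 -0.26795083]
```

View pics/v1.png

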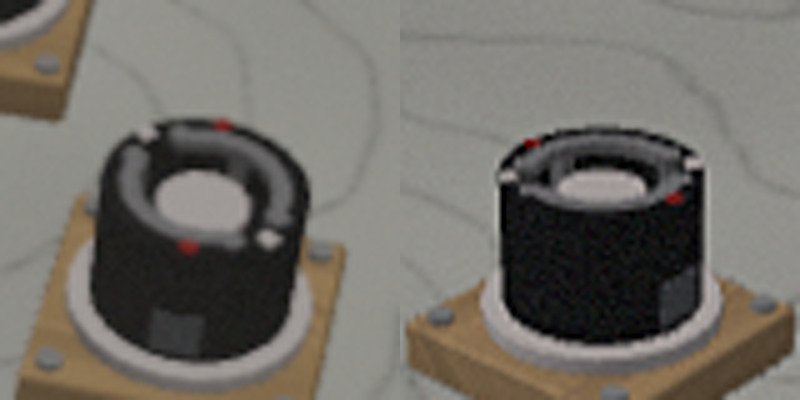

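>>> {"name": "move_arm", "arguments": {
  "series": [
    {"tx": -49,"ty": -32.4},
    {"tx": -49,"ty": -32.4},
    {"tx": -49,"ty": -32.4},
    {"tx": -49,"ty": -32.4},
    {"tx": -49,"ty": -32.4},
    {"tx": -49,"ty": -32.4},
    {"tx": -49,"ty": -32.4},
    {"tx": -49,"ty": -32.4},
    {},
    {}
  ]
}}

```text
schema error: expected keys tx, ty, tz, ax, ay, az, fingers
```

Run:
```python
from h import *
from rig import telemetry,cams
s=telemetry.get_state()
print({k:np.round(v,4).tolist() for k,v in s.items()})
c=cams.calibration('wrist'); im,d=cams.snapshot('wrist'); cv2.imwrite("pics/w1.png",im); np.savez("pics/w1.npz",d=d,xyz=c['xyz'],q=c['rotation'])
W=cloud(c,d); hsv=cv2.cvtColor(im,cv2.COLOR_BGR2HSV)
near=(np.hypot(W[...,0]-.514,W[...,1]-.1825)<.055)&(abs(W[...,2]-.1)<.012)&(d>0)
P=W[near&(W[...,2]>.096)]; print('rim z',np.median(P[:,2]),cv2.minEnclosingCircle(P[:,:2].astype(np.float32)))
o=P[np.hypot(P[:,0]-.514,P[:,1]-.1825)>.02]
for name,m in (('red',((hsv[...,0]<8)|(hsv[...,0]>172))&(hsv[...,1]>120)&(hsv[...,2]>70)),('white',(hsv[...,1]<50)&(hsv[...,2]>130))):
    nl,lab,st,ce=cv2.connectedComponentsWithStats((m&near).astype(np.uint8))
    for i in range(1,nl):
        if st[i,4]>5: print(name,ce[i].round(1),st[i,4],W[lab==i].mean(0).round(4))
```

```text
{'time_s': 0.15, 'joints': [-1.1019, 0.3217, -0.0701, 1.4514, 0.0226, 1.3708, -0.0569], 'joint_vel': [0.0009, -0.0012, 0.0001, -0.0029, 0.0019, -0.0007, 0.0018], 'joint_efforts': [0.0, -49.4099, -0.3828, -31.4686, 0.013, 0.0083, 0.0], 'ee_pos': [0.2854, 0.5835, 0.2305], 'orientation': [-0.0001, 0.2254, 0.9743, -0.0007], 'ft_force': [-0.2256, -0.1884, 0.8205], 'wrist_torque': [0.0212, -0.0118, -0.0078], 'opening': 0.0852}
rim z nan ((0.0, 0.0), 0.0)
  return _methods._mean(a, axis=axis, dtype=dtype,
  ret = ret.dtype.type(ret / rcount)
```

View pics/w1.png

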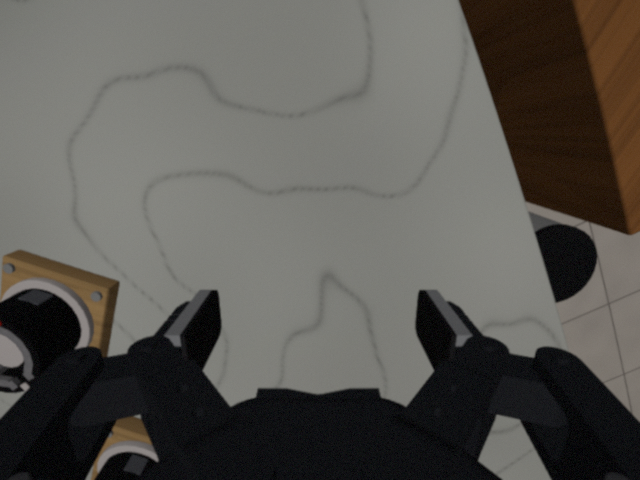

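The call was refused because every row needs all seven keys, so the arm hasn't moved and the picture is the starting view again. I'll resend it with full rows.

>>> {"name": "move_arm", "arguments": {
  "series": [
    {"tx": -49,"ty": -32.4,"tz": 0,"ax": 0,"ay": 0,"az": 0,"fingers": -1},
    {"tx": -49,"ty": -32.4,"tz": 0,"ax": 0,"ay": 0,"az": 0,"fingers": -1},
    {"tx": -49,"ty": -32.4,"tz": 0,"ax": 0,"ay": 0,"az": 0,"fingers": -1},
    {"tx": -49,"ty": -32.4,"tz": 0,"ax": 0,"ay": 0,"az": 0,"fingers": -1},
    {"tx": -49,"ty": -32.4,"tz": 0,"ax": 0,"ay": 0,"az": 0,"fingers": -1},
    {"tx": -49,"ty": -32.4,"tz": 0,"ax": 0,"ay": 0,"az": 0,"fingers": -1},
    {"tx": -49,"ty": -32.4,"tz": 0,"ax": 0,"ay": 0,"az": 0,"fingers": -1},
    {"tx": -49,"ty": -32.4,"tz": 0,"ax": 0,"ay": 0,"az": 0,"fingers": -1},
    {"tx": 0,"ty": 0,"tz": 0,"ax": 0,"ay": 0,"az": 0,"fingers": -1},
    {"tx": 0,"ty": 0,"tz": 0,"ax": 0,"ay": 0,"az": 0,"fingers": -1}
  ]
}}

```text
time_s: 1.45
ee_pos: [0.5235, 0.1795, 0.2311]
orientation: [-0.0, 0.225, 0.974, 0.0]
ft_force: [-0.3, 0.8, -0.0]
opening: 0.0856
```

```bash
cat > valve.py <<'E'
from h import *
from rig import telemetry,cams
import sys
s=telemetry.get_state()
print({k:np.round(s[k],4).tolist() for k in('time_s','joints','ee_pos','orientation')})
c=cams.calibration('wrist'); im,d=cams.snapshot('wrist'); cv2.imwrite(f"pics/{sys.argv[1]}.png",im); np.savez(f"pics/{sys.argv[1]}.npz",d=d,xyz=c['xyz'],q=c['rotation'])
W=cloud(c,d); hsv=cv2.cvtColor(im,cv2.COLOR_BGR2HSV)
near=(np.hypot(W[...,0]-.514,W[...,1]-.1825)<.055)&(abs(W[...,2]-.1)<.012)&(d>0)
P=W[near&(W[...,2]>.096)]
if len(P): print('rim z',np.median(P[:,2]),cv2.minEnclosingCircle(P[:,:2].astype(np.float32)))
for name,m in (('red',((hsv[...,0]<8)|(hsv[...,0]>172))&(hsv[...,1]>120)&(hsv[...,2]>70)),('white',(hsv[...,1]<50)&(hsv[...,2]>130))):
    nl,lab,st,ce=cv2.connectedComponentsWithStats((m&near).astype(np.uint8))
    for i in range(1,nl):
        if st[i,4]>5: print(name,ce[i].round(1),st[i,4],W[lab==i].mean(0).round(4))
E
python3 valve.py w2
```

```text
{'time_s': 1.45, 'joints': [-0.6008, 0.1137, 0.2422, 1.7035, -0.029, 1.3281, 0.7629], 'ee_pos': [0.5235, 0.1795, 0.2311], 'orientation': [-0.0004, 0.2254, 0.9743, 0.0003]}
rim z 0.10052180487552312 ((0.5138131976127625, 0.18449531495571136), 0.04625868424773216)
red [338.4 165.2] 81 [0.4855 0.2157 0.1014]
red [301.7 255.8] 61 [0.5417 0.1542 0.1015]
white [294.8 167.9] 79 [0.472  0.1832 0.1014]
white [319.3 209.1] 1662 [0.5133 0.1851 0.0907]
white [342.1 254. ] 69 [0.5555 0.1865 0.1017]
```

View pics/w2.png

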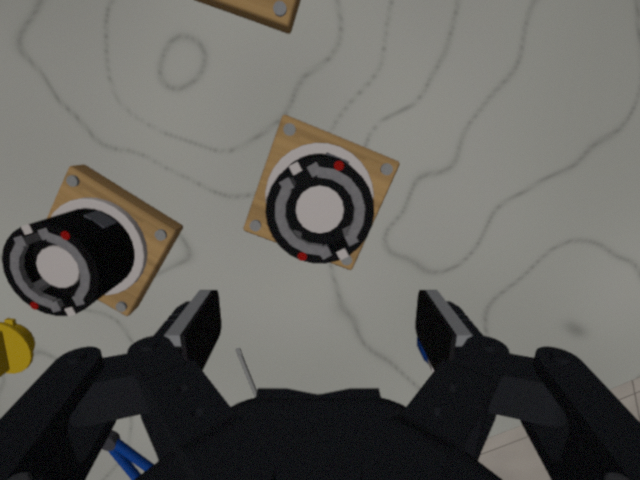

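>>> {"name": "move_arm", "arguments": {
  "series": [
    {"tx": -25.6,"ty": -51.1,"tz": 0,"ax": 0,"ay": 0,"az": 0,"fingers": -1},
    {"tx": -25.6,"ty": -51.1,"tz": 0,"ax": 0,"ay": 0,"az": 0,"fingers": -1},
    {"tx": -25.6,"ty": -51.1,"tz": 0,"ax": 0,"ay": 0,"az": 0,"fingers": -1},
    {"tx": -25.6,"ty": -51.1,"tz": 0,"ax": 0,"ay": 0,"az": 0,"fingers": -1},
    {"tx": -25.6,"ty": -51.1,"tz": 0,"ax": 0,"ay": 0,"az": 0,"fingers": -1},
    {"tx": -25.6,"ty": -51.1,"tz": 0,"ax": 0,"ay": 0,"az": 0,"fingers": -1},
    {"tx": -25.6,"ty": -51.1,"tz": 0,"ax": 0,"ay": 0,"az": 0,"fingers": -1},
    {"tx": -25.6,"ty": -51.1,"tz": 0,"ax": 0,"ay": 0,"az": 0,"fingers": -1},
    {"tx": 0,"ty": 0,"tz": 50,"ax": 0,"ay": 0,"az": 0.12,"fingers": -1},
    {"tx": 0,"ty": 0,"tz": 0,"ax": 0,"ay": 0,"az": 0,"fingers": -1}
  ]
}}

```text
time_s: 2.75
ee_pos: [0.5266, -0.2752, 0.1775]
orientation: [-0.004, 0.282, 0.959, 0.001]
ft_force: [-1.1, 2.2, 1.2]
opening: 0.0854
```

```bash
cat > cap.py <<'E'
from h import *
from rig import telemetry,cams
import sys
s=telemetry.get_state()
print({k:np.round(s[k],4).tolist() for k in('time_s','joints','ee_pos','orientation')})
c=cams.calibration('wrist'); im,d=cams.snapshot('wrist'); cv2.imwrite(f"pics/{sys.argv[1]}.png",im)
W=cloud(c,d); hsv=cv2.cvtColor(im,cv2.COLOR_BGR2HSV)
ye=(abs(hsv[...,0].astype(int)-25)<6)&(hsv[...,1]>120)&(np.hypot(W[...,0]-.511,W[...,1]+.2675)<.055)&(d>0)
P=W[ye]; D=P[abs(P[:,2]-.025)<.003]; B=P[(P[:,2]>.056)&(P[:,2]<.064)]
print('disc',cv2.minEnclosingCircle(D[:,:2].astype(np.float32)), 'z',np.median(D[:,2]),np.median(B[:,2]))
print('bar',cv2.minAreaRect(B[:,:2].astype(np.float32)))
l=cv2.fitLine(B[:,:2].astype(np.float32),cv2.DIST_L2,0,.01,.01).ravel(); print('yaw',np.arctan2(l[1],l[0]),l)
T=Rq(s['orientation']); print('tool x yaw mod pi',np.arctan2(T[1,0],T[0,0])-np.pi)
ctr=np.array(cv2.minAreaRect(B[:,:2].astype(np.float32))[0]); print('shift in tool mm',1000*(T.T@np.r_[ctr-s['ee_pos'][:2],0]))
E
python3 cap.py w3
```

```text
{'time_s': 2.75, 'joints': [-0.0905, 0.2705, 0.6258, 1.6804, -0.165, 1.2527, 1.5706], 'ee_pos': [0.5266, -0.2752, 0.1775], 'orientation': [-0.0041, 0.2818, 0.9595, 0.0007]}
disc ((0.509857177734375, -0.2649332284927368), 0.03761254996061325) z 0.025667720623317625 0.05940268349982944
bar ((0.5091307759284973, -0.2649034857749939), (0.013223467394709587, 0.058467864990234375), 57.44566345214844)
yaw -0.5698632 [ 0.8419748  -0.53951687  0.5084913  -0.26436964]
tool x yaw mod pi -0.571360405324
shift in tool mm [20.25225936 -0.82968535  0.16815845]
```

View pics/w3.png

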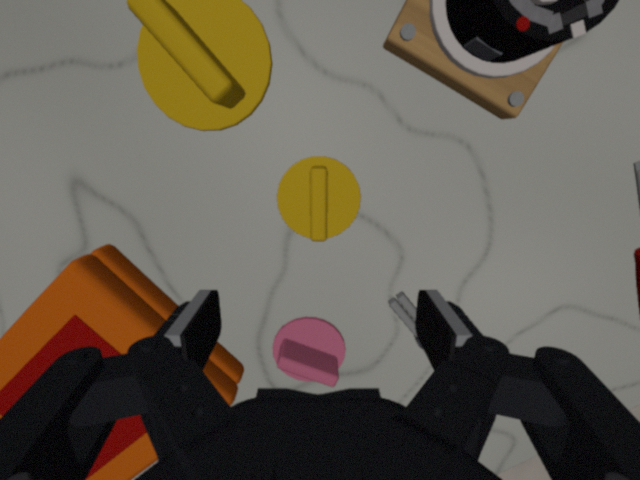

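>>> {"name": "move_arm", "arguments": {
  "series": [
    {"tx": 19,"ty": -1,"tz": 20,"ax": 0,"ay": 0,"az": 0,"fingers": -1},
    {"tx": 0,"ty": 0,"tz": 40,"ax": 0,"ay": 0,"az": 0,"fingers": -1},
    {"tx": 0,"ty": 0,"tz": 40,"ax": 0,"ay": 0,"az": 0,"fingers": -1},
    {"tx": 0,"ty": 0,"tz": 25,"ax": 0,"ay": 0,"az": 0,"fingers": -1},
    {"tx": 0,"ty": 0,"tz": 0,"ax": 0,"ay": 0,"az": 0,"fingers": -1},
    {"tx": 0,"ty": 0,"tz": 0,"ax": 0,"ay": 0,"az": 0,"fingers": -1}
  ]
}}

```text
time_s: 3.55
ee_pos: [0.5139, -0.2685, 0.0586]
orientation: [0.002, 0.282, 0.959, 0.0]
ft_force: [-0.3, 0.2, -0.1]
opening: 0.0851
```

```bash
python3 cap.py w4
python3 - <<'E'
from rig import cams
import cv2
im,d=cams.snapshot('side'); cv2.imwrite('pics/s4.png',im)
E
```

```text
{'time_s': 3.55, 'joints': [-0.0677, 0.3573, 0.5961, 1.8407, -0.2352, 1.0105, 1.6233], 'ee_pos': [0.5139, -0.2685, 0.0586], 'orientation': [0.0017, 0.2821, 0.9594, 0.0002]}
disc ((0.5093976259231567, -0.26501768827438354), 0.037927355617284775) z 0.025703325728154244 0.05944504004065976
bar ((0.5087003707885742, -0.2644971013069153), (0.014015468768775463, 0.058514900505542755), 57.28401184082031)
yaw -0.5672132 [ 0.84340155 -0.5372838   0.50700843 -0.26339617]
tool x yaw mod pi -0.5720515813759888
shift in tool mm [ 6.47371984  0.53983106 -0.01979078]
```

View pics/w4.png

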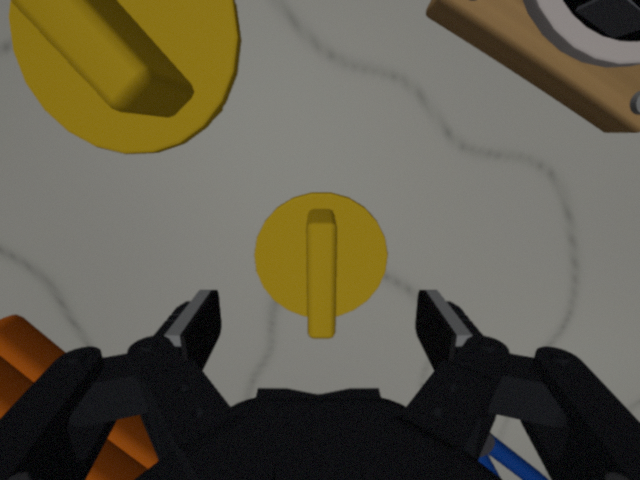

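View pics/s4.png

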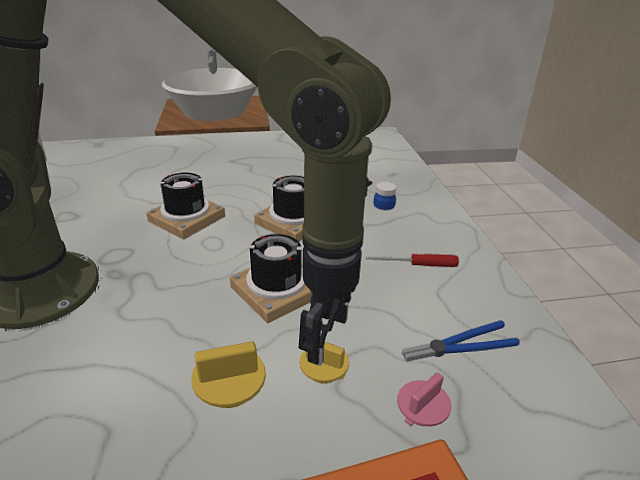

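The cap at (320,265) sits squarely between the open fingers. I'll close in the last few millimetres, go down and grip.

>>> {"name": "move_arm", "arguments": {
  "series": [
    {"tx": 5,"ty": 0.5,"tz": 5,"ax": 0,"ay": 0,"az": 0,"fingers": -1},
    {"tx": 0,"ty": 0,"tz": 12,"ax": 0,"ay": 0,"az": 0,"fingers": -1},
    {"tx": 0,"ty": 0,"tz": 10.5,"ax": 0,"ay": 0,"az": 0,"fingers": -1},
    {"tx": 0,"ty": 0,"tz": 0,"ax": 0,"ay": 0,"az": 0,"fingers": -1}
  ]
}}

```text
time_s: 4.15
ee_pos: [0.5068, -0.2653, 0.0273]
orientation: [-0.001, 0.284, 0.959, 0.0]
ft_force: [0.4, -0.2, 0.3]
opening: 0.0853
```

>>> {"name": "move_arm", "arguments": {
  "series": [
    {"tx": 0,"ty": 0,"tz": 0,"ax": 0,"ay": 0,"az": 0,"fingers": 1},
    {"tx": 0,"ty": 0,"tz": 0,"ax": 0,"ay": 0,"az": 0,"fingers": 1},
    {"tx": 0,"ty": 0,"tz": 0,"ax": 0,"ay": 0,"az": 0,"fingers": 1},
    {"tx": 0,"ty": 0,"tz": 0,"ax": 0,"ay": 0,"az": 0,"fingers": 1},
    {"tx": 0,"ty": 0,"tz": 0,"ax": 0,"ay": 0,"az": 0,"fingers": 1},
    {"tx": 0,"ty": 0,"tz": 0,"ax": 0,"ay": 0,"az": 0,"fingers": 1}
  ]
}}

```text
time_s: 4.9
ee_pos: [0.5082, -0.2659, 0.0292]
orientation: [0.0, 0.283, 0.959, 0.0]
ft_force: [-0.4, -0.2, 2.1]
opening: 0.0129
```

>>> {"name": "move_arm", "arguments": {
  "series": [
    {"tx": 0,"ty": 0,"tz": -20,"ax": 0,"ay": 0,"az": 0,"fingers": 1},
    {"tx": 0,"ty": 0,"tz": -45,"ax": 0,"ay": 0,"az": 0,"fingers": 1},
    {"tx": 0,"ty": 0,"tz": -45,"ax": 0,"ay": 0,"az": 0,"fingers": 1},
    {"tx": 0,"ty": 0,"tz": -45,"ax": 0,"ay": 0,"az": 0,"fingers": 1},
    {"tx": 26.5,"ty": 42.4,"tz": 0,"ax": 0,"ay": 0,"az": 0,"fingers": 1},
    {"tx": 26.5,"ty": 42.4,"tz": 0,"ax": 0,"ay": 0,"az": 0,"fingers": 1},
    {"tx": 26.5,"ty": 42.4,"tz": 0,"ax": 0,"ay": 0,"az": 0,"fingers": 1},
    {"tx": 26.5,"ty": 42.4,"tz": 0,"ax": 0,"ay": 0,"az": 0,"fingers": 1},
    {"tx": 26.5,"ty": 42.4,"tz": 0,"ax": 0,"ay": 0,"az": 0,"fingers": 1},
    {"tx": 26.5,"ty": 42.4,"tz": 0,"ax": 0,"ay": 0,"az": 0,"fingers": 1}
  ]
}}

```text
time_s: 6.15
ee_pos: [0.5125, 0.0354, 0.185]
orientation: [0.001, 0.284, 0.959, 0.0]
ft_force: [1.1, 0.2, -1.7]
opening: 0.0127
```

>>> {"name": "move_arm", "arguments": {
  "series": [
    {"tx": 26.5,"ty": 42.4,"tz": 0,"ax": 0,"ay": 0,"az": 0,"fingers": 1},
    {"tx": 26.5,"ty": 42.4,"tz": 0,"ax": 0,"ay": 0,"az": 0,"fingers": 1},
    {"tx": 26.5,"ty": 42.4,"tz": 0,"ax": 0,"ay": 0,"az": 0,"fingers": 1},
    {"tx": 0,"ty": 0,"tz": 0,"ax": 0,"ay": 0,"az": -0.15,"fingers": 1},
    {"tx": 0,"ty": 0,"tz": 0,"ax": 0,"ay": 0,"az": -0.15,"fingers": 1},
    {"tx": 0,"ty": 0,"tz": 0,"ax": 0,"ay": 0,"az": -0.15,"fingers": 1},
    {"tx": 0,"ty": 0,"tz": 0,"ax": 0,"ay": 0,"az": -0.16,"fingers": 1},
    {"tx": 0,"ty": 0,"tz": 0,"ax": 0,"ay": 0,"az": 0,"fingers": 1},
    {"tx": 0,"ty": 0,"tz": 0,"ax": 0,"ay": 0,"az": 0,"fingers": 1}
  ]
}}

```text
time_s: 7.28
ee_pos: [0.5151, 0.184, 0.1843]
orientation: [0.0, -0.016, 1.0, 0.0]
ft_force: [-0.1, 1.0, -0.5]
opening: 0.013
```

```bash
cat > look.py <<'E'
from h import *
from rig import telemetry,cams
import sys
t=sys.argv[1]
s=telemetry.get_state()
print({k:np.round(s[k],4).tolist() for k in('time_s','joints','ee_pos','orientation','ft_force','opening')})
T=Rq(s['orientation']); print('tool x yaw',np.arctan2(T[1,0],T[0,0]),'mod pi',(np.arctan2(T[1,0],T[0,0])+np.pi/2)%np.pi-np.pi/2)
print('to (.514,.184) in tool mm',1000*(T.T@np.r_[np.array([.514,.184])-s['ee_pos'][:2],0]))
ims=[]
for n in("scene","side","wrist"):
    c=cams.calibration(n);im,d=cams.snapshot(n); np.savez(f"pics/{t}_{n}.npz",d=d,im=im,xyz=c['xyz'],rotation=c['rotation'],fx=c['fx'],fy=c['fy'],cx=c['cx'],cy=c['cy'],k1=c['k1'])
    if n!='wrist':
        u,v=proj(c,[.514,.184,.13])[0].astype(int); ims.append(cv2.resize(im[v-60:v+60,u-60:u+60],(400,400),interpolation=cv2.INTER_CUBIC))
    else: cv2.imwrite(f"pics/{t}_w.png",im)
cv2.imwrite(f"pics/{t}.png",np.hstack(ims))
E
python3 look.py a1
```

```text
{'time_s': 7.275, 'joints': [-0.6118, 0.1294, 0.2392, 1.7818, -0.0323, 1.2337, 1.2393], 'ee_pos': [0.5151, 0.184, 0.1843], 'orientation': [0.0002, -0.0162, 0.9999, 0.0], 'ft_force': [-0.1165, 0.9626, -0.5062], 'opening': 0.013}
tool x yaw -3.1092905727864495 mod pi 0.032302080803343625
to (.514,.184) in tool mm [ 1.13284758e+00  5.75355327e-04 -4.49743494e-04]
```

View pics/a1.png

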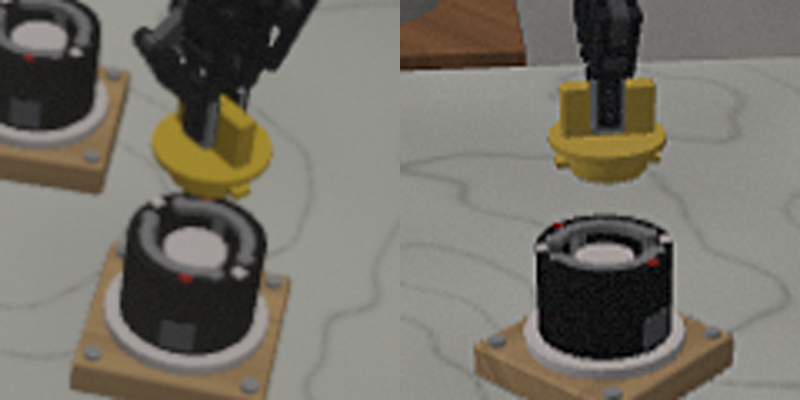

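View pics/a1_w.png

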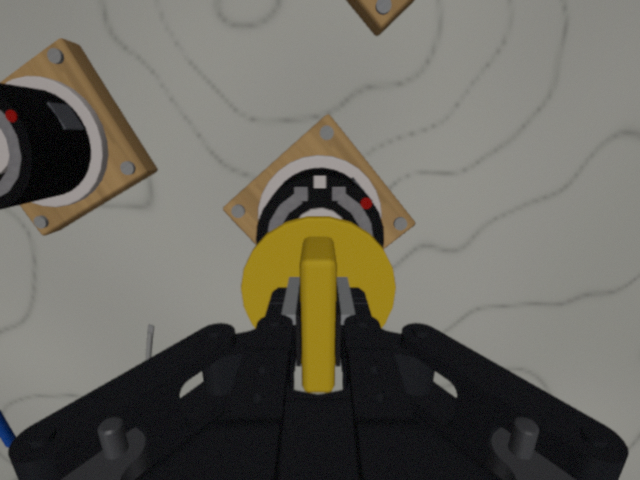

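```bash
cat > meas.py <<'E'
from h import *
import sys
t=sys.argv[1]; zd=float(sys.argv[2]) # disc top height
for n in("scene","side","wrist"):
    c=np.load(f"pics/{t}_{n}.npz"); im=c['im'];d=c['d']; W=cloud(c,d); hsv=cv2.cvtColor(im,cv2.COLOR_BGR2HSV)
    nb=(np.hypot(W[...,0]-.514,W[...,1]-.184)<.06)&(d>0)
    ye=(abs(hsv[...,0].astype(int)-25)<6)&(hsv[...,1]>110)&nb
    P=W[ye]; D=P[abs(P[:,2]-zd)<.0025]; print(n,'ypix',ye.sum(),'disc',np.round(cv2.minEnclosingCircle(D[:,:2].astype(np.float32)),4) if 0 else cv2.minEnclosingCircle(D[:,:2].astype(np.float32)), 'z',np.median(D[:,2]).round(4))
    B=P[P[:,2]>zd+.028]
    if len(B)>10:
        print('   bar top z',np.median(B[:,2]).round(4),cv2.minAreaRect(B[:,:2].astype(np.float32)))
    V=W[nb&~ye&(abs(W[...,2]-.1)<.003)]
    if len(V)>10: print('   rim',cv2.minEnclosingCircle(V[:,:2].astype(np.float32)))
    for name,m in (('red',((hsv[...,0]<8)|(hsv[...,0]>172))&(hsv[...,1]>120)&(hsv[...,2]>70)),('white',(hsv[...,1]<60)&(hsv[...,2]>120))):
        nl,lab,st,ce=cv2.connectedComponentsWithStats((m&nb&(abs(W[...,2]-.1)<.006)).astype(np.uint8))
        for i in range(1,nl):
            if st[i,4]>3: print('   ',name,ce[i].round(1),st[i,4],W[lab==i].mean(0).round(4))
E
python3 meas.py a1 .180
```

```text
scene ypix 691 disc ((0.5175011157989502, 0.18023480474948883), 0.03798804059624672) z 0.1798
   bar top z 0.2137 ((0.5272554159164429, 0.18173742294311523), (0.06277961283922195, 0.07783745229244232), 23.205007553100586)
   rim ((0.5124263167381287, 0.182530015707016), 0.04874200001358986)
    red [397.2 202. ] 8 [0.542  0.1526 0.1003]
    white [388.3 178.8] 9 [0.4716 0.181  0.1013]
    white [398.9 198. ] 16 [0.5333 0.1638 0.0998]
    white [413.2 200. ] 8 [0.556  0.1846 0.1022]
side ypix 679 disc ((0.5153524279594421, 0.17954900860786438), 0.03852376341819763) z 0.1789
   bar top z 0.2119 ((0.5167741179466248, 0.1672499030828476), (0.05807700380682945, 0.03483228757977486), 3.5465660095214844)
   rim ((0.5141335129737854, 0.18205535411834717), 0.047472696751356125)
    red [307.4 189.2] 8 [0.5427 0.1534 0.0992]
    white [311.  182.5] 6 [0.5551 0.1833 0.1002]
    white [274.2 184.6] 5 [0.4727 0.185  0.0988]
wrist ypix 13859 disc ((0.515232503414154, 0.18363484740257263), 0.03787453845143318) z 0.1806
   bar top z 0.2144 ((0.5123624801635742, 0.18626557290554047), (0.05049113184213638, 0.0546814426779747), 44.498130798339844)
   rim ((0.5135456323623657, 0.18452711403369904), 0.04601220414042473)
    red [365.7 202.8] 105 [0.4854 0.2156 0.1015]
    white [319.5 181.5] 140 [0.472  0.1833 0.1013]
```

>>> {"name": "move_arm", "arguments": {
  "series": [
    {"tx": 1.8,"ty": 2,"tz": 5,"ax": 0,"ay": 0,"az": -0.007,"fingers": 1},
    {"tx": 0,"ty": 0,"tz": 20,"ax": 0,"ay": 0,"az": 0,"fingers": 1},
    {"tx": 0,"ty": 0,"tz": 20,"ax": 0,"ay": 0,"az": 0,"fingers": 1},
    {"tx": 0,"ty": 0,"tz": 0,"ax": 0,"ay": 0,"az": 0,"fingers": 1},
    {"tx": 0,"ty": 0,"tz": 0,"ax": 0,"ay": 0,"az": 0,"fingers": 1}
  ]
}}

```text
time_s: 8.05
ee_pos: [0.5136, 0.1864, 0.1394]
orientation: [0.0, -0.021, 1.0, 0.0]
ft_force: [-0.1, -0.3, -1.6]
opening: 0.0131
```

```bash
python3 look.py a2; python3 meas.py a2 .135
```

```text
{'time_s': 8.05, 'joints': [-0.6103, 0.1657, 0.235, 1.8359, -0.0422, 1.1441, 1.2521], 'ee_pos': [0.5136, 0.1864, 0.1394], 'orientation': [0.0003, -0.0211, 0.9998, 0.0001], 'ft_force': [-0.0833, -0.3086, -1.5974], 'opening': 0.0131}
tool x yaw -3.099319724428987 mod pi 0.04227292916080616
to (.514,.184) in tool mm [-3.31964072e-01 -2.42972125e+00 -4.26424825e-04]
scene ypix 659 disc ((0.5168464779853821, 0.18426479399204254), 0.03838445991277695) z 0.1354
   bar top z 0.1683 ((0.521247923374176, 0.181070014834404), (0.07480727136135101, 0.08535227179527283), 21.77562141418457)
   rim ((0.5156916379928589, 0.1814776062965393), 0.0473349504172802)
    red [397.2 202. ] 8 [0.5429 0.1518 0.1014]
    white [399.  198.1] 15 [0.5341 0.1632 0.1005]
    white [413.2 200. ] 8 [0.555  0.1856 0.1009]
side ypix 656 disc ((0.5151981711387634, 0.18155395984649658), 0.03797556087374687) z 0.1343
   bar top z 0.1673 ((0.5181944966316223, 0.1706009805202484), (0.057643990963697433, 0.05284298211336136), 22.16565704345703)
   rim ((0.5130724906921387, 0.1808876246213913), 0.04685645550489426)
    red [307.1 189.3] 7 [0.5422 0.1534 0.0992]
    white [311.  182.5] 6 [0.5554 0.1851 0.0993]
    white [274.2 184.6] 5 [0.4726 0.1841 0.0993]
wrist ypix 13933 disc ((0.5140355825424194, 0.18621835112571716), 0.0380718819797039) z 0.1363
   bar top z 0.1702 ((0.5111399292945862, 0.18969544768333435), (0.05472959205508232, 0.05081599950790405), 37.04392623901367)
   rim ((0.5133020281791687, 0.18499107658863068), 0.04603629559278488)
    red [372.7 220.1] 160 [0.4854 0.2157 0.1015]
    white [315.9 193.5] 204 [0.4717 0.1832 0.1014]
```

View pics/a2.png

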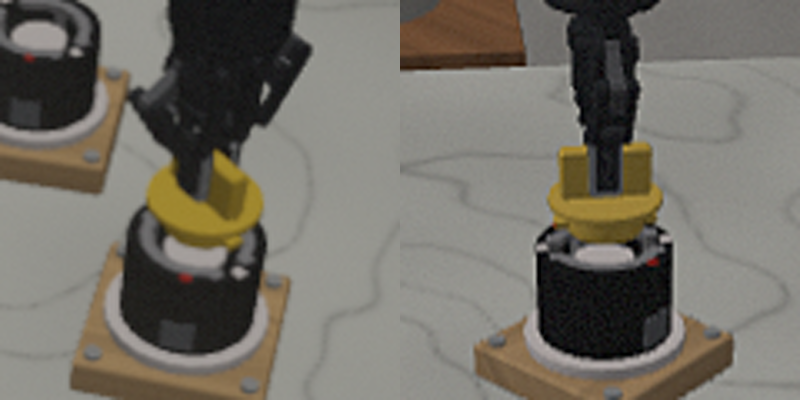

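>>> {"name": "move_arm", "arguments": {
  "series": [
    {"tx": 0.7,"ty": -0.4,"tz": 5,"ax": 0,"ay": 0,"az": 0,"fingers": 1},
    {"tx": 0,"ty": 0,"tz": 6,"ax": 0,"ay": 0,"az": 0,"fingers": 1},
    {"tx": 0,"ty": 0,"tz": 6,"ax": 0,"ay": 0,"az": 0,"fingers": 1},
    {"tx": 0,"ty": 0,"tz": 0,"ax": 0,"ay": 0,"az": 0,"fingers": 1}
  ]
}}

```text
time_s: 8.7
ee_pos: [0.512, 0.1855, 0.121]
orientation: [-0.001, -0.021, 1.0, -0.0]
ft_force: [0.5, 0.2, -0.8]
opening: 0.013
```

```bash
python3 look.py a3; python3 meas.py a3 .118 | grep -A1 disc
```

```text
{'time_s': 8.7, 'joints': [-0.6084, 0.1818, 0.2343, 1.8572, -0.0468, 1.1094, 1.256], 'ee_pos': [0.512, 0.1855, 0.121], 'orientation': [-0.0007, -0.0211, 0.9998, -0.0003], 'ft_force': [0.4886, 0.1667, -0.8219], 'opening': 0.013}
tool x yaw -3.099404519226913 mod pi 0.04218813436288027
to (.514,.184) in tool mm [-1.89239747e+00 -1.60732631e+00 -1.66541235e-03]
scene ypix 642 disc ((0.51479172706604, 0.18168851733207703), 0.037519995123147964) z 0.1176
   bar top z 0.1513 ((0.5140138268470764, 0.1838066577911377), (0.08258657157421112, 0.08267578482627869), 18.555879592895508)
--
side ypix 609 disc ((0.513484537601471, 0.18069340288639069), 0.0375211127102375) z 0.1164
   bar top z 0.1494 ((0.5164202451705933, 0.17782588303089142), (0.0415511354804039, 0.058716632425785065), 52.077693939208984)
--
wrist ypix 14095 disc ((0.5127266645431519, 0.18534158170223236), 0.03805568814277649) z 0.1182
   bar top z 0.1521 ((0.5064253807067871, 0.19248786568641663), (0.0536072701215744, 0.06306280940771103), 38.875640869140625)
```

View pics/a3.png

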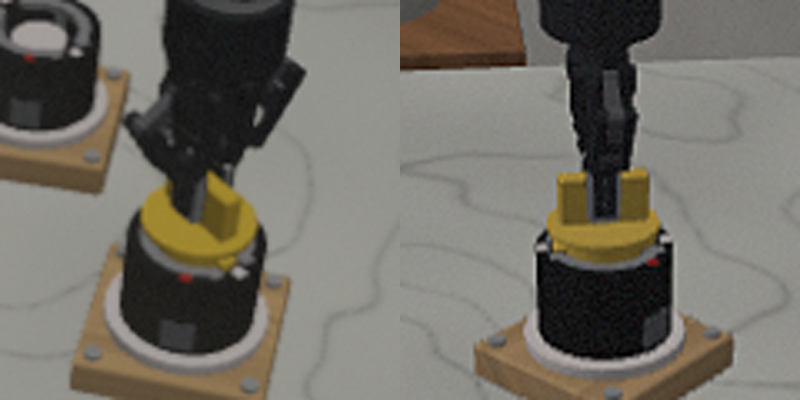

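>>> {"name": "move_arm", "arguments": {
  "series": [
    {"tx": -0.3,"ty": 0.5,"tz": 3,"ax": 0,"ay": 0,"az": 0,"fingers": 1},
    {"tx": 0,"ty": 0,"tz": 3,"ax": 0,"ay": 0,"az": 0,"fingers": 1},
    {"tx": 0,"ty": 0,"tz": 3,"ax": 0,"ay": 0,"az": 0,"fingers": 1},
    {"tx": 0,"ty": 0,"tz": 2,"ax": 0,"ay": 0,"az": 0,"fingers": 1},
    {"tx": 0,"ty": 0,"tz": 0,"ax": 0,"ay": 0,"az": 0,"fingers": 1},
    {"tx": 0,"ty": 0,"tz": 0,"ax": 0,"ay": 0,"az": 0,"fingers": 1}
  ]
}}

```text
time_s: 9.6
ee_pos: [0.5133, 0.1864, 0.112]
orientation: [0.001, -0.021, 1.0, 0.0]
ft_force: [-2.0, -0.4, 7.1]
opening: 0.013
```

```bash
python3 look.py a4; python3 meas.py a4 .107 | grep -A1 disc
```

```text
{'time_s': 9.6, 'joints': [-0.6075, 0.1923, 0.2336, 1.8647, -0.0502, 1.089, 1.2582], 'ee_pos': [0.5133, 0.1864, 0.112], 'orientation': [0.0005, -0.0211, 0.9998, 0.0003], 'ft_force': [-1.9898, -0.3669, 7.086], 'opening': 0.013}
tool x yaw -3.099411944684886 mod pi 0.04218070890490733
to (.514,.184) in tool mm [-5.58223526e-01 -2.43822662e+00 -9.04136488e-04]
scene ypix 618 disc ((0.5155569314956665, 0.18245236575603485), 0.03901033103466034) z 0.1078
   bar top z 0.1427 ((0.5167219042778015, 0.18443450331687927), (0.08096358180046082, 0.08506365120410919), 17.1643009185791)
--
side ypix 509 disc ((0.5134807229042053, 0.18218061327934265), 0.03847239539027214) z 0.1065
   bar top z 0.14 ((0.5035532116889954, 0.17504726350307465), (0.055159397423267365, 0.07293561100959778), 73.44930267333984)
--
wrist ypix 14147 disc ((0.5134243369102478, 0.18596717715263367), 0.0379905179142952) z 0.1085
   bar top z 0.1424 ((0.5107561945915222, 0.18758659064769745), (0.05484655871987343, 0.04804261028766632), 38.51461410522461)
```

View pics/a4.png

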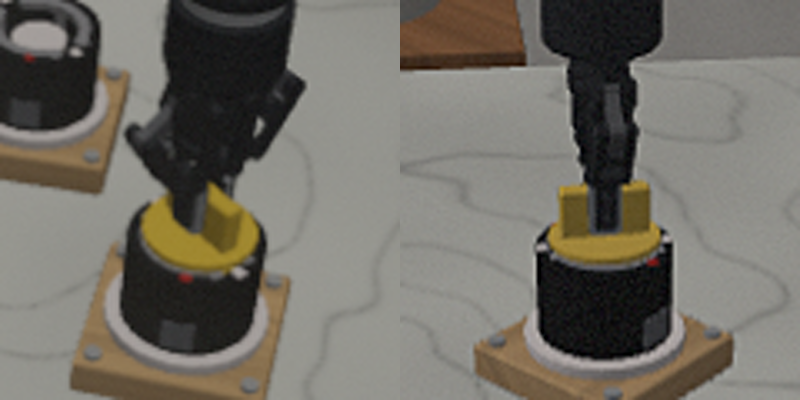

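>>> {"name": "move_arm", "arguments": {
  "series": [
    {"tx": 0,"ty": 0,"tz": 1.7,"ax": 0,"ay": 0,"az": 0,"fingers": 1},
    {"tx": 0,"ty": 0,"tz": 0,"ax": 0,"ay": 0,"az": 0,"fingers": 1},
    {"tx": 0,"ty": 0,"tz": 0,"ax": 0,"ay": 0,"az": 0.1,"fingers": 1},
    {"tx": 0,"ty": 0,"tz": 0,"ax": 0,"ay": 0,"az": 0.1,"fingers": 1},
    {"tx": 0,"ty": 0,"tz": 0,"ax": 0,"ay": 0,"az": 0,"fingers": 1}
  ]
}}

```text
time_s: 10.38
ee_pos: [0.5143, 0.1868, 0.1109]
orientation: [0.002, 0.079, 0.997, 0.001]
ft_force: [-0.1, -0.9, 7.4]
opening: 0.0133
```

```bash
python3 look.py a5; python3 meas.py a5 .106 | grep -A1 disc; python3 -c "
from rig import telemetry;print(telemetry.get_state()['wrist_torque'])"
```

```text
{'time_s': 10.375, 'joints': [-0.6253, 0.1943, 0.2536, 1.8659, -0.0551, 1.0844, 1.0614], 'ee_pos': [0.5143, 0.1868, 0.1109], 'orientation': [0.0016, 0.0792, 0.9969, 0.0009], 'ft_force': [-0.0995, -0.8688, 7.3862], 'opening': 0.0133}
tool x yaw 2.982951819441518 mod pi -0.158640834148275
to (.514,.184) in tool mm [-0.14757381 -2.83981637 -0.00540265]
scene ypix 641 disc ((0.5153829455375671, 0.1830298900604248), 0.03865956887602806) z 0.1069
   bar top z 0.142 ((0.5145242214202881, 0.18418075144290924), (0.08029129356145859, 0.08835932612419128), 20.045230865478516)
--
side ypix 528 disc ((0.5150769352912903, 0.17967818677425385), 0.03804921731352806) z 0.1054
   bar top z 0.1385 ((0.5120944380760193, 0.17149552702903748), (0.03797706589102745, 0.1094897985458374), 79.1962661743164)
--
wrist ypix 14119 disc ((0.5144685506820679, 0.1862289011478424), 0.03798285499215126) z 0.1074
   bar top z 0.1412 ((0.5082805752754211, 0.18063142895698547), (0.060449451208114624, 0.052340682595968246), 42.74529266357422)
[-0.14737277  0.13119463 -0.02952713]
```

View pics/a5_w.png

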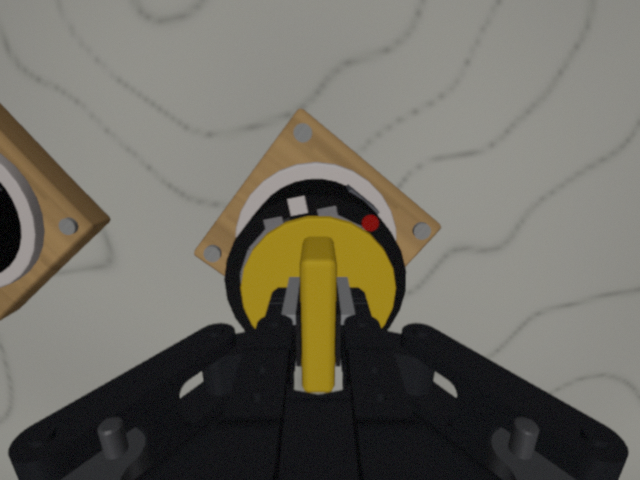

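The cap turns freely (bar vertical at x≈318, slot mark now left at (297,205), red dot at (371,223)). I'll carry on to the stop.

>>> {"name": "move_arm", "arguments": {
  "series": [
    {"tx": 0,"ty": -0.5,"tz": 0.5,"ax": 0,"ay": 0,"az": 0.1,"fingers": 1},
    {"tx": 0,"ty": 0,"tz": 0,"ax": 0,"ay": 0,"az": 0.1,"fingers": 1},
    {"tx": 0,"ty": 0,"tz": 0,"ax": 0,"ay": 0,"az": 0.1,"fingers": 1},
    {"tx": 0,"ty": 0,"tz": 0,"ax": 0,"ay": 0,"az": 0.1,"fingers": 1},
    {"tx": 0,"ty": 0,"tz": 0,"ax": 0,"ay": 0,"az": 0.1,"fingers": 1},
    {"tx": 0,"ty": 0,"tz": 0,"ax": 0,"ay": 0,"az": 0.1,"fingers": 1},
    {"tx": 0,"ty": 0,"tz": 0,"ax": 0,"ay": 0,"az": 0.06,"fingers": 1},
    {"tx": 0,"ty": 0,"tz": 0,"ax": 0,"ay": 0,"az": 0.03,"fingers": 1},
    {"tx": 0,"ty": 0,"tz": 0,"ax": 0,"ay": 0,"az": 0,"fingers": 1},
    {"tx": 0,"ty": 0,"tz": 0,"ax": 0,"ay": 0,"az": 0,"fingers": 1}
  ]
}}

```text
time_s: 11.78
ee_pos: [0.5142, 0.1858, 0.1105]
orientation: [0.001, 0.411, 0.912, 0.001]
ft_force: [-0.7, -2.0, 8.2]
opening: 0.0131
```

```bash
python3 look.py a6; python3 meas.py a6 .106 ; python3 -c "
from rig import telemetry;print(telemetry.get_state()['wrist_torque'])"
```

```text
{'time_s': 11.775, 'joints': [-0.6866, 0.1961, 0.3234, 1.8692, -0.0699, 1.084, 0.3866], 'ee_pos': [0.5142, 0.1858, 0.1105], 'orientation': [0.0012, 0.4113, 0.9115, 0.0011], 'ft_force': [-0.6875, -2.0459, 8.1596], 'opening': 0.0131}
tool x yaw 2.2938404197132014 mod pi -0.8477522338765917
to (.514,.184) in tool mm [-1.21264903 -1.37600004 -0.00244276]
scene ypix 681 disc ((0.5153926014900208, 0.18104371428489685), 0.03900701925158501) z 0.1065
   bar top z 0.1412 ((0.5156328082084656, 0.18334448337554932), (0.08083923161029816, 0.08657713979482651), 17.62425994873047)
   rim ((0.5136687755584717, 0.18144544959068298), 0.04790416359901428)
    red [397.3 202.1] 7 [0.5435 0.1513 0.1017]
    white [388.2 178.3] 6 [0.4705 0.1813 0.1016]
    white [413.2 200. ] 8 [0.5551 0.1855 0.101 ]
side ypix 504 disc ((0.5170246958732605, 0.1799962967634201), 0.039080675691366196) z 0.1052
   bar top z 0.1386 ((0.5034821033477783, 0.16928496956825256), (0.05320456996560097, 0.07523936778306961), 70.71622467041016)
   rim ((0.5134598612785339, 0.18082661926746368), 0.04746847227215767)
    red [307.1 189.3] 7 [0.5424 0.1546 0.0986]
    white [311.5 182.5] 4 [0.5567 0.1861 0.0987]
    white [274.2 184.6] 5 [0.4726 0.1845 0.0991]
wrist ypix 14092 disc ((0.5139881372451782, 0.18485958874225616), 0.03793444484472275) z 0.107
   bar top z 0.1408 ((0.49820107221603394, 0.18355374038219452), (0.07545003294944763, 0.053319551050662994), 4.273130416870117)
   rim ((0.5135800242424011, 0.18474499881267548), 0.046317312866449356)
    red [315.8 204.1] 246 [0.4854 0.2158 0.1013]
    white [249.7 236.1] 264 [0.4719 0.1833 0.1014]
    white [384.  327.9] 8 [0.5553 0.1902 0.1015]
[-0.40000621  0.20975356  0.08595797]
```

View pics/a6_w.png

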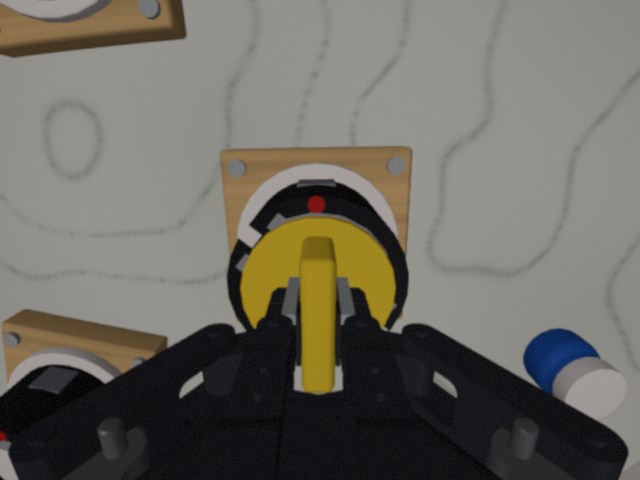

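>>> {"name": "move_arm", "arguments": {
  "series": [
    {"tx": 0,"ty": 0,"tz": 0,"ax": 0,"ay": 0,"az": 0.04,"fingers": 1},
    {"tx": 0,"ty": 0,"tz": 0,"ax": 0,"ay": 0,"az": 0.04,"fingers": 1},
    {"tx": 0,"ty": 0,"tz": 0,"ax": 0,"ay": 0,"az": 0,"fingers": 1}
  ]
}}

```text
time_s: 12.3
ee_pos: [0.5142, 0.1859, 0.1105]
orientation: [0.002, 0.445, 0.896, 0.0]
ft_force: [-0.3, -2.4, 8.8]
opening: 0.013
```

```bash
python3 look.py a7;  python3 -c "
from rig import telemetry;print(telemetry.get_state()['wrist_torque'])"
```

```text
{'time_s': 12.3, 'joints': [-0.6945, 0.1965, 0.3307, 1.8693, -0.0693, 1.084, 0.3118], 'ee_pos': [0.5142, 0.1859, 0.1105], 'orientation': [0.0019, 0.4446, 0.8957, 0.0004], 'ft_force': [-0.2761, -2.4114, 8.8226], 'opening': 0.013}
tool x yaw 2.2200287507351897 mod pi -0.9215639028546034
to (.514,.184) in tool mm [-1.32831926e+00 -1.31403777e+00  7.99457115e-04]
[-0.54388595  0.21260382  1.94776179]
```

View pics/a7_w.png

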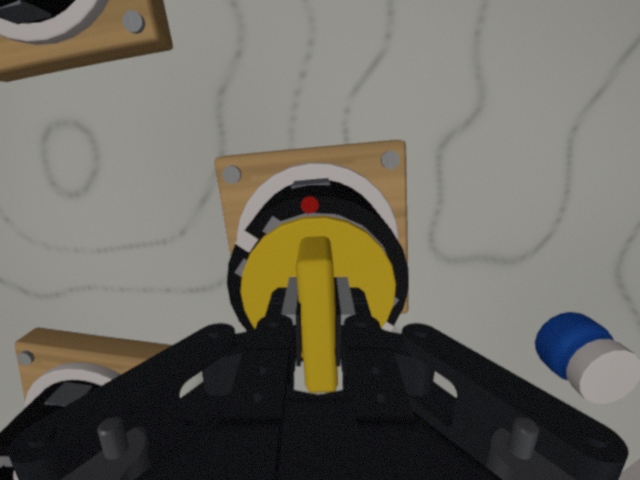

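Wrist torque rose to 1.95 N·m, so the cap is against the stop. The red dot at (310,204) lines up with the bar. I'll ease the twist, let go and back off straight up.

>>> {"name": "move_arm", "arguments": {
  "series": [
    {"tx": 0,"ty": 0,"tz": 0,"ax": 0,"ay": 0,"az": -0.05,"fingers": 1},
    {"tx": 0,"ty": 0,"tz": -1,"ax": 0,"ay": 0,"az": 0,"fingers": 1},
    {"tx": 0,"ty": 0,"tz": 0,"ax": 0,"ay": 0,"az": 0,"fingers": -1},
    {"tx": 0,"ty": 0,"tz": 0,"ax": 0,"ay": 0,"az": 0,"fingers": -1},
    {"tx": 0,"ty": 0,"tz": 0,"ax": 0,"ay": 0,"az": 0,"fingers": -1},
    {"tx": 0,"ty": 0,"tz": 0,"ax": 0,"ay": 0,"az": 0,"fingers": -1},
    {"tx": 0,"ty": 0,"tz": 0,"ax": 0,"ay": 0,"az": 0,"fingers": -1},
    {"tx": 0,"ty": 0,"tz": 0,"ax": 0,"ay": 0,"az": 0,"fingers": -1}
  ]
}}

```text
time_s: 13.45
ee_pos: [0.5128, 0.1858, 0.1096]
orientation: [-0.0, 0.425, 0.905, 0.0]
ft_force: [0.9, 0.1, -1.0]
opening: 0.0856
```

>>> {"name": "move_arm", "arguments": {
  "series": [
    {"tx": 0,"ty": 0,"tz": -10,"ax": 0,"ay": 0,"az": 0,"fingers": -1},
    {"tx": 0,"ty": 0,"tz": -30,"ax": 0,"ay": 0,"az": 0,"fingers": -1},
    {"tx": 0,"ty": 0,"tz": -40,"ax": 0,"ay": 0,"az": 0,"fingers": -1},
    {"tx": -20,"ty": 0,"tz": -40,"ax": 0,"ay": 0,"az": 0,"fingers": -1},
    {"tx": -20,"ty": 0,"tz": -20,"ax": 0,"ay": 0,"az": 0,"fingers": -1},
    {"tx": 0,"ty": 0,"tz": 0,"ax": 0,"ay": 0,"az": 0,"fingers": -1},
    {"tx": 0,"ty": 0,"tz": 0,"ax": 0,"ay": 0,"az": 0,"fingers": -1},
    {"tx": 0,"ty": 0,"tz": 0,"ax": 0,"ay": 0,"az": 0,"fingers": -1}
  ]
}}

```text
time_s: 14.45
ee_pos: [0.5371, 0.1559, 0.2482]
orientation: [-0.001, 0.424, 0.906, -0.001]
ft_force: [0.1, 1.0, 0.0]
opening: 0.0858
```

```bash
python3 look.py a8; python3 meas.py a8 .108
python3 - <<'E'
from h import *
c=np.load("pics/a8_wrist.npz"); W=cloud(c,c['d']); hsv=cv2.cvtColor(c['im'],cv2.COLOR_BGR2HSV)
m=(abs(hsv[...,0].astype(int)-25)<6)&(hsv[...,1]>110)&(np.hypot(W[...,0]-.514,W[...,1]-.184)<.06)&(W[...,2]>.137)
l=cv2.minAreaRect(W[m][:,:2].astype(np.float32)); f=cv2.fitLine(W[m][:,:2].astype(np.float32),cv2.DIST_L2,0,.01,.01).ravel(); print(l,np.arctan2(f[1],f[0]),np.median(W[m][:,2]))
c=np.load("pics/a8_scene.npz"); cv2.imwrite('pics/a8_s.png',c['im'])
E
```

```text
{'time_s': 14.45, 'joints': [-0.6608, 0.1204, 0.3625, 1.6668, -0.0438, 1.3648, 0.403], 'ee_pos': [0.5371, 0.1559, 0.2482], 'orientation': [-0.001, 0.4242, 0.9056, -0.0007], 'ft_force': [0.089, 1.0138, 0.0034], 'opening': 0.0858}
tool x yaw 2.2654272115194676 mod pi -0.8761654420703255
to (.514,.184) in tool mm [36.35089129  0.27542827  0.04296821]
scene ypix 729 disc ((0.515678882598877, 0.18277513980865479), 0.03882716968655586) z 0.1091
   bar top z 0.143 ((0.5281347036361694, 0.17587438225746155), (0.03271367400884628, 0.08394397050142288), 67.49993896484375)
   rim ((0.5149282813072205, 0.1831061989068985), 0.04807640239596367)
    red [397.2 202. ] 8 [0.5426 0.152  0.1011]
    white [413.2 200. ] 8 [0.5546 0.186  0.1004]
side ypix 643 disc ((0.5159661173820496, 0.18058723211288452), 0.03915710002183914) z 0.1076
   bar top z 0.1408 ((0.5138662457466125, 0.18063214421272278), (0.016352402046322823, 0.06140199303627014), 41.47002029418945)
   rim ((0.5132561326026917, 0.17978672683238983), 0.046572327613830566)
    red [307.4 189.2] 8 [0.5429 0.1544 0.0987]
    white [311.5 182.5] 4 [0.5563 0.1836 0.1   ]
    white [274.2 184.6] 5 [0.4727 0.1849 0.0989]
wrist ypix 6553 disc ((0.5142888426780701, 0.18398107588291168), 0.03823321685194969) z 0.1096
   bar top z 0.1434 ((0.5173044204711914, 0.17907285690307617), (0.08672463148832321, 0.07176504284143448), 39.09944534301758)
   rim ((0.5135847330093384, 0.18475480377674103), 0.046172384172677994)
    red [317.4 127.7] 76 [0.4858 0.2156 0.1012]
    red [321.8 226.1] 28 [0.5431 0.1529 0.1016]
    white [280.6 147.6] 84 [0.4721 0.1832 0.1013]
    white [357.8 207.3] 55 [0.5565 0.1866 0.1015]
((0.5158089995384216, 0.18091297149658203), (0.08672463148832321, 0.07650729268789291), 39.09944534301758) -0.9410489 0.1434608595229643
```

View pics/a8_w.png

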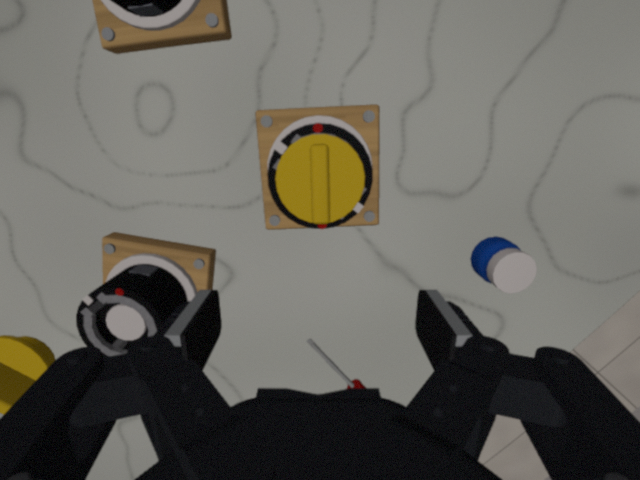

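View pics/a8_s.png

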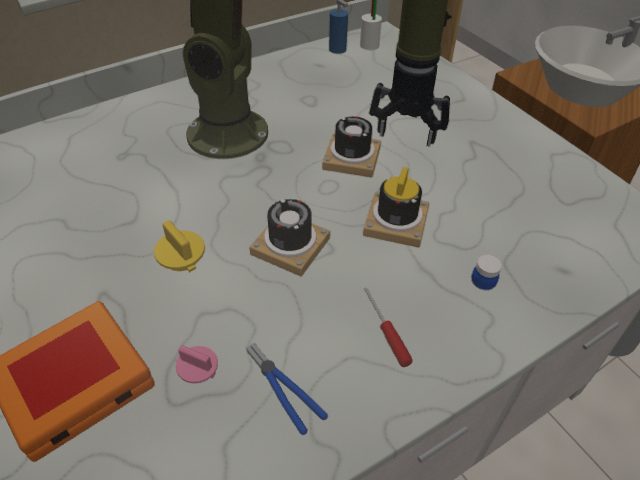

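Run:
```python
from h import *
c=np.load("pics/a8_wrist.npz"); W=cloud(c,c['d']); hsv=cv2.cvtColor(c['im'],cv2.COLOR_BGR2HSV)
m=(abs(hsv[...,0].astype(int)-25)<6)&(hsv[...,1]>110)&(np.hypot(W[...,0]-.514,W[...,1]-.184)<.04)&(abs(W[...,2]-.1434)<.002)
n,lab,st,ce=cv2.connectedComponentsWithStats(m.astype(np.uint8)); i=1+st[1:,4].argmax(); P=W[lab==i][:,:2].astype(np.float32)
f=cv2.fitLine(P,cv2.DIST_HUBER,0,.001,.001).ravel(); print(cv2.minAreaRect(P),np.arctan2(f[1],f[0]),len(P))
print('red',np.arctan2(.1529-.2156,.5431-.4858))
```

```text
((0.5138347148895264, 0.18434131145477295), (0.013778630644083023, 0.05930737778544426), 41.44413375854492) -0.8505122 1386
red -0.8303678252497758
```

```bash
python3 -c "
from rig import manip;print(manip.finish_job())"
```

```text
the job is handed in; nothing more can be done
None
```

The small yellow cap is on the valve farthest from the base, locked, and the job is handed in. It took about 14.6 s of the 48 s.

I lined the lugs up with the slots, pushed the cap down to within about 1 mm of fully seated (about 7–9 N), and twisted it clockwise. The wrist torque jumped to about 1.9 N·m at the stop. I then eased off, let go and backed straight up.

Last checks, after letting go:
- **Direction:** the bar points along −0.85 rad and the red dots along −0.83 rad, so they agree to about 0.02 rad (1°).
- **Height:** the top of the disc is about 109 mm above the counter, which is what a locked cap lifted 3 mm should show. An unlocked one would sit at about 115 mm.
- **Bystanders:** the screwdriver, pliers and tub look unmoved, and the gripper is open and touching nothing.

Disagreements and slips:
- **Cameras:** they differed by 2–3 mm on positions, so I lined the cap up with the valve by comparing both within the same picture.
- **Slip at the stop:** the bar slipped slightly in the jaws during the extra twist there.
- **Refused call:** my first move call was refused for missing keys, and nothing moved.

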